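# Find the full ribbon cassette by weight and load the label printer

## Task

Three sealed ribbon cassettes that look alike lie on the desk, and only one is still full: find it by lifting them just clear and feeling the weight, keeping them level and never more than about 120 mm above the desk. Slide the heavy one along the label printer's channel, pushing gently (some 20 N is plenty, never 30), until the sliding stop is fully home, and lay the two light ones flat side by side in the green returns tray. Leave everything else on the desk where it is.

Things in the scene. Friction and masses are not known exactly. Their poses are not given: they have to be found in the camera images.
- cassette_1: sealed ribbon cassette, a yellow block with black ends, 110 (own x) x 50 (own y) x 60 mm high, the same either way round; all three look alike. Origin: centre of its underside, z up. One of the three is full and weighs 580 to 720 g; the other two are used up and weigh about 220 to 250 g. Which is which changes every time and cannot be seen
- cassette_2: sealed ribbon cassette, a yellow block with black ends, 110 (own x) x 50 (own y) x 60 mm high, the same either way round; all three look alike. Origin: centre of its underside, z up. One of the three is full and weighs 580 to 720 g; the other two are used up and weigh about 220 to 250 g. Which is which changes every time and cannot be seen
- cassette_3: sealed ribbon cassette, a yellow block with black ends, 110 (own x) x 50 (own y) x 60 mm high, the same either way round; all three look alike. Origin: centre of its underside, z up. One of the three is full and weighs 580 to 720 g; the other two are used up and weigh about 220 to 250 g. Which is which changes every time and cannot be seen
- printer: white and grey label printer, fixed, 250 x 120 mm, hood 100 mm high at the far end. Origin: on the desk under its channel's centre line. The channel runs along own +x (away from the robot), floor 12 mm above the desk, from x = -135 mm; walls 34 mm above the desk, 54 mm apart from x = -25 mm on, flaring to 75 mm apart at x = -80 mm. From x = 50 mm a hood covers it (underside 78 mm above the desk)
- channel_mouth (a point): point on the channel floor (12 mm above the desk), at x = -75 mm in the printer's frame. A cassette set down with its centre here, its length along the channel, lies with its front at the end of the flare, clear of the hood; from here it has to be slid in
- channel_home (a point): point on the channel floor, on its centre line, at x = +41 mm in the printer's frame, 9 mm short of the hood's edge. A cassette that is fully home has its centre 25 mm short of this point (91 mm beyond channel_mouth)
- follower: orange sliding stop in the channel under the hood, block 10 (along the channel) x 48 x 40 mm, red pin showing above the hood. Origin: mid-block on the channel floor, at x = 51 mm in the printer's frame when fully out, 76 mm when fully in, at its hard end. It drags (3.5 N, no spring) and stays where left; 6 to 12 N slides a full cassette with it, then the force climbs sharply; over 30 N harms it
- tray: low green returns tray, fixed, 180 (own x) x 215 (own y) mm, rim 26 mm high, walls 4 mm, floor 4 mm thick. Origin: centre of its underside. Two cassettes fit side by side, lengths along its own x, centres at y = -50 and +50 mm
- tape_roll: roll of tape lying flat, 70 mm across, 22 mm high; a bystander, to be left alone. Origin at its underside
- stapler: red stapler, 122 x 34 x 43 mm; a bystander, to be left alone. Origin at its underside
- mug: blue mug, 78 mm across, 92 mm high; a bystander, to be left alone. Origin at its underside
- spray_can_1: white spray can with a blue band, 52 mm across, 170 mm high; a bystander, to be left alone. Origin at its underside
- spray_can_2: white spray can, 52 mm across, 170 mm high; a bystander, to be left alone. Origin at its underside
- clip_dish: small white dish, 60 mm across, 28 mm high; a bystander, to be left alone. Origin at its underside
- screwdriver: orange-handled screwdriver lying on the desk; a bystander, to be left alone. Origin at its underside

How it is judged:
At the end, for the whole second after the job is handed in: The full cassette lies level in the printer channel (5 mm, 0.08 rad), its front at the stop, the stop in by at least 22.5 of 25 mm; both light cassettes lie level on the green tray's floor, centres inside, each weighing under 3.6 N; all at rest (((x of cassette_1 in the frame of printer between 0.01 and 0.021 m and y of cassette_1 in the frame of printer between -0.005 and 0.005 m and z of cassette_1 in the frame of printer between 0.008 and 0.017 m and angle between the x axis of cassette_1 and the x axis of printer, either way round below 0.08 rad and x of follower in the frame of printer above 0.0735 m and x of cassette_2 in the frame of tray between -0.09 and 0.09 m and y of cassette_2 in the frame of tray between -0.108 and 0.108 m and z of cassette_2 in the frame of tray between 0 and 0.01 m and contact force between cassette_2 and tray between 1 and 3.6 N and x of cassette_3 in the frame of tray between -0.09 and 0.09 m and y of cassette_3 in the frame of tray between -0.108 and 0.108 m and z of cassette_3 in the frame of tray between 0 and 0.01 m and contact force between cassette_3 and tray between 1 and 3.6 N) or (x of cassette_2 in the frame of printer between 0.01 and 0.021 m and y of cassette_2 in the frame of printer between -0.005 and 0.005 m and z of cassette_2 in the frame of printer between 0.008 and 0.017 m and angle between the x axis of cassette_2 and the x axis of printer, either way round below 0.08 rad and x of follower in the frame of printer above 0.0735 m and x of cassette_1 in the frame of tray between -0.09 and 0.09 m and y of cassette_1 in the frame of tray between -0.108 and 0.108 m and z of cassette_1 in the frame of tray between 0 and 0.01 m and contact force between cassette_1 and tray between 1 and 3.6 N and x of cassette_3 in the frame of tray between -0.09 and 0.09 m and y of cassette_3 in the frame of tray between -0.108 and 0.108 m and z of cassette_3 in the frame of tray between 0 and 0.01 m and contact force between cassette_3 and tray between 1 and 3.6 N) or (x of cassette_3 in the frame of printer between 0.01 and 0.021 m and y of cassette_3 in the frame of printer between -0.005 and 0.005 m and z of cassette_3 in the frame of printer between 0.008 and 0.017 m and angle between the x axis of cassette_3 and the x axis of printer, either way round below 0.08 rad and x of follower in the frame of printer above 0.0735 m and x of cassette_1 in the frame of tray between -0.09 and 0.09 m and y of cassette_1 in the frame of tray between -0.108 and 0.108 m and z of cassette_1 in the frame of tray between 0 and 0.01 m and contact force between cassette_1 and tray between 1 and 3.6 N and x of cassette_2 in the frame of tray between -0.09 and 0.09 m and y of cassette_2 in the frame of tray between -0.108 and 0.108 m and z of cassette_2 in the frame of tray between 0 and 0.01 m and contact force between cassette_2 and tray between 1 and 3.6 N)) and angle between each of cassette_1, cassette_2, cassette_3's own z axis and vertical below 0.1 rad and linear speed of each of cassette_1, cassette_2, cassette_3 below 0.02 m/s); the robot touches nothing.
It fails at once if a cassette is raised more than 150 mm above the desk (height (world z) of any of cassette_1, cassette_2, cassette_3 above 0.15 m).
It fails at once if a cassette is tipped more than about 30 degrees (angle between any of cassette_1, cassette_2, cassette_3's own z axis and vertical above 0.52 rad).
It fails at once if a cassette is pressed against the sliding stop with more than 30 N (contact force between any of cassette_1, cassette_2, cassette_3 and follower above 30 N).
It fails at once if the arm or fingers press on the printer with more than 20 N (contact force between any of the fingers, the arm and printer above 20 N).
It fails at once if a bystander is moved more than 30 mm (distance of any of tape_roll, stapler, mug, spray_can_1, spray_can_2, clip_dish, screwdriver from where it was at the start of the episode above 0.03 m).
It also fails if it takes over 70 s, if anything falls off the work surface, if the arm or the gripper's body presses on something with over 40 N, if the wrist force passes 120 N, or if a joint passes its speed limit or range.

## Robot

A 6-joint arm with a two-finger parallel gripper is mounted at the origin on the work surface. World frame = base frame: x ahead of the robot, y to its left, z up, the work surface at z = 0. Lengths are in m, angles in rad, forces in N, time in s.
With the tool pointing down it reaches from about 0.425 to 0.95 m from the base axis. Payload 3.5 kg.
Tool frame: the origin (TCP) lies at the very end of the fingers, on their centre line; the grasp point (between the pads) lies 19 mm behind it (robot.hold_point_z is the distance from the TCP to the grasp point, in m); z points along the fingers, x is the direction in which the jaws open and shut, and the axes are right-handed (so a half turn about z gives the same grasp; the last joint's range is limited). The gripper opens to 85 mm and grips with 20 to 120 N. Pads are 22 mm wide; open, the fingers measure 114 mm over their backs; the gripper's body (76 mm by 85 mm) begins 54 mm behind the grasp point. The pads swing forward as they close: fully open they stand 13 mm farther back than shut.
Start: joints at [-1.418, 0.286, 1.577, -0, 1.279, -0.15], TCP at [0.201, -0.644, 0.231] pointing down, gripper open.
Joint ranges: [-2.77, 2.77], [-0.9, 2.22], [0.21, 2.48], [-1.53, 4.67], [0.24, 2.81], [-2.84, 2.84]. Speed limits (rad/s): [2.79, 2.79, 3.14, 3.14, 3.14, 3.14].

## Interface

Orientations are given as a unit quaternion [x, y, z, w].
In Python, from rig import robot gives the robot as it stands.
- The arm moves only by the shell command python3 -m handwheel 'ROWS' [OPENING]. ROWS is JSON, one flat list of numbers, 6 for each row, row after row: the shift along the tool's x, y, z in cm, then the turn, a rotation vector about the tool's x, y, z in degrees. In form: [dx, dy, dz, ax, ay, az, dx, dy, dz, ax, ay, az, ...]. A call has 1 to 12 rows; each row shifts and turns the commanded pose from where the row before left it, along the tool's axes as they then stand; what a row does not reach is not made up. A row lasts 1/12 s, in which the tool goes at most 41.7 mm and 7.16 degrees, less where a joint would pass 70% of its speed; a pose out of reach is approached as far as the arm can. A call is refused whole if a number of a shift passes 4.17 or a number of a turn 7.16, either way. A call with a gripper value outside its range is refused whole. OPENING is the opening, from -1 (shut) to 1 (fully open), set as the call begins (- or left out, the last holds). The fingers move at their own pace and stop on an object; the grip force is fixed at half the most. Time passes only in rows, so rows that do not move let the fingers close. It gives the time, the measured TCP pose, the force and the opening at its end, in the units of the state.
- robot.state(): the state, without advancing time (a new reading comes with each control period).
- robot.get_image(name): name is "side" or "top"; returns (picture, depth): 400x640x3 uint8, blue, green, red; 400x640 float32, m along the optical axis (not along the pixel's ray), 0 where there is no reading.
- robot.get_calibration(name): a dict with "intrinsics" (3x3 intrinsics, pixels), "k1" (the pictures are not rectified: a ray, as slopes to the right and down, at radius r is drawn at 1 + k1 r^2 times it, then the intrinsics apply), "extrinsics" (4x4, takes a point from world to camera coordinates). Camera axes: x right, y down, z forward; pixel columns grow to the right and rows downward; lengths in m; the calibration is good to about 2 mm. A picture is of the moment at which its call begins. get_calibration takes no time and is no camera call.
- robot.hand_in(): hands the job in, once; it reports no verdict.
Trained networks look in the newest picture that a camera, given by its name, has taken for a name from the list of things; names that differ only in an ending like _2 or _b are one class to them, and where a whole thing is asked for, a point or a joint stands for the part that bears it (a point fixed in the world has none). Each returns a list of dicts, best first, with "p" (0 to 1); they miss things now and then, are a little off and sometimes report something else, mostly with a low value. They report only what shows in the picture. A call takes as long as a camera call.
- robot.spot_in(target, camera): "bbox" ([left, top, width, height] in pixels, round what is visible of it).
- robot.cut_out(target, camera): "mask" (400x640 bool, what is visible of it) and "bbox" ([left, top, width, height] in pixels, round what is visible of it).
- robot.landmark_of(target, camera): "position" ([row, column] in pixels: a listed point, or the origin of a listed thing).
The state is a dict: "time": time; "joint_pos": joint angles; "dq": joint speeds; "effort": joint torques, N m; "eef_pos": TCP position; "orientation": TCP orientation; "contact_force": force on the tool from outside, world axes, zero at the start; "moment": the same for the moment, N m; "finger_gap": finger opening in m.
Only numpy, scipy, OpenCV 4.12 (cv2) and the standard library are available. Lean on these libraries where they do the work, as an engineer would, in place of code of your own. Each camera call takes 0.05 s, during which the arm holds its last target. There are 200 camera calls.

## Working session

There is one attempt and no reset: what is moved stays moved. The work goes in short steps, Python scripts to look and compute and a shell command to move; the robot and the scene stay as the last step left them, time stands still between calls to the robot, and variables do not carry over. Pictures are saved under pics/ and viewed, about 8 in all and at most 12, crops included, and the job is handed in when it is done.

```bash
ls; mkdir -p pics; cat > h.py <<'E'
import numpy as np, cv2
from rig import robot
from scipy.spatial.transform import Rotation as R
def cal(n):
    c=robot.get_calibration(n); return np.array(c['intrinsics']),c['k1'],np.array(c['extrinsics'])
def slopes(n,uv):
    K,k1,E=cal(n); uv=np.atleast_2d(uv).astype(float)
    d=np.array([k1,0,0,0,0.])
    return cv2.undistortPoints(uv[:,None],K,d)[:,0]
def ray(n,uv,z):
    "pixels (col,row) -> world points on plane z"
    K,k1,E=cal(n); s=slopes(n,uv); Rt=E[:3,:3]; o=-Rt.T@E[:3,3]
    d=np.c_[s,np.ones(len(s))]@Rt
    return o+d*((z-o[2])/d[:,2])[:,None]
def cloud(n,depth,mask):
    K,k1,E=cal(n); r,c=np.nonzero(mask&(depth>0)); s=slopes(n,np.c_[c,r]); z=depth[r,c]
    P=np.c_[s*z[:,None],z]; return (P-E[:3,3])@E[:3,:3]
def proj(n,P):
    K,k1,E=cal(n); return cv2.projectPoints(np.atleast_2d(P).astype(float),cv2.Rodrigues(E[:3,:3])[0],E[:3,3],K,np.array([k1,0,0,0,0.]))[0][:,0]
E
python3 - <<'E'
from h import *
for n in('top','side'):
    im,d=robot.get_image(n); cv2.imwrite(f'pics/{n}0.png',im); np.savez(f'{n}0.npz',im=im,d=d)
    K,k1,E=cal(n); print(n,K.tolist(),k1,(-E[:3,:3].T@E[:3,3]).round(3),E[:3,:3].round(2).tolist())
for t in('cassette_1','printer','tray','follower'):
    for o in robot.cut_out(t,'top'):
        m=o['mask']; P=cloud('top',d if 0 else np.load('top0.npz')['d'],m)
        if len(P)<20: continue
        top=np.percentile(P[:,2],90)
        Q=P[P[:,2]>top-.015] if t[0]!='p' else P
        (c,s,a)=cv2.minAreaRect(Q[:,:2].astype(np.float32)*1000)
        print(t,round(o['p'],2),o['bbox'],'top',round(top,4),'rect mm',np.round(c,1),np.round(s,1),round(a,1))
for t in('channel_mouth','channel_home','printer','tray'):
    for o in robot.landmark_of(t,'top')[:2]:
        p=o['position']; print(t,round(o['p'],2),p,ray('top',[p[1],p[0]],.012 if t[0]=='c' else 0)[0].round(4))
s=robot.state(); print(s['time'],s['eef_pos'],s['orientation'],s['contact_force'],s['finger_gap'])
E
```

```text
pics
top [[427.9637405760928, 0.0, 319.94532339185946], [0.0, 427.9637405760928, 196.74037433356662], [0.0, 0.0, 1.0]] -0.02890707909554847 [ 0.359 -0.013  1.102] [[-0.02, -1.0, -0.03], [-0.98, 0.03, -0.18], [0.18, 0.02, -0.98]]
side [[520.387700415581, 0.0, 322.9006106279239], [0.0, 520.387700415581, 201.68748771457535], [0.0, 0.0, 1.0]] -0.14030209699525592 [0.483 0.814 0.798] [[-0.99, -0.11, 0.01], [-0.08, 0.68, -0.72], [0.08, -0.72, -0.69]]
cassette_1 0.65 [354.0, 203.1, 27.1, 50.6] top 0.0633 rect mm [ 476.8 -107.9] [ 50.  110.9] 85.9
cassette_1 0.57 [294.7, 200.5, 27.1, 47.7] top 0.0633 rect mm [487.5  43.1] [109.8  49.9] 15.7
cassette_1 0.36 [334.0, 83.2, 21.5, 46.4] top 0.1715 rect mm [772.1 -58. ] [48.4 46.9] 0.2
printer 0.95 [414.4, 131.7, 73.8, 125.5] top 0.1018 rect mm [ 545.7 -326.8] [287.2 128.4] 11.2
printer 0.44 [313.9, 146.1, 21.7, 46.3] top 0.063 rect mm [632.9  -6.4] [ 49.4 111.2] 80.9
tray 0.58 [154.2, 165.6, 99.9, 82.7] top 0.0182 rect mm [544.7 305.8] [217.5 181.3] 80.2
tray 0.53 [331.3, 83.8, 22.9, 49.1] top 0.1714 rect mm [772.1 -58. ] [48.4 46.9] 0.2
channel_mouth 0.76 [230.6, 460.0] [ 0.4641 -0.3447  0.012 ]
channel_mouth 0.15 [159.8, 391.6] [ 0.655  -0.1813  0.012 ]
channel_home 0.61 [186.0, 443.8] [ 0.5809 -0.3124  0.012 ]
printer 0.78 [204.0, 449.6] [ 0.5352 -0.327   0.    ]
tray 0.96 [204.4, 203.6] [0.5522 0.3166 0.    ]
tray 0.75 [226.2, 309.3] [0.4872 0.0389 0.    ]
0.5 [ 0.20130218 -0.64424763  0.23128746] [ 8.05661540e-01 -5.92376131e-01 -3.14818417e-05 -3.26232608e-05] [ 0.06153128 -0.52489653  0.26024554] 0.08571740357776989
```

View pics/top0.png

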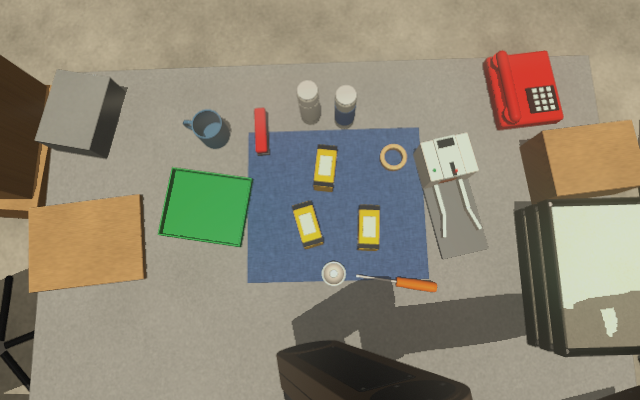

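View pics/side0.png

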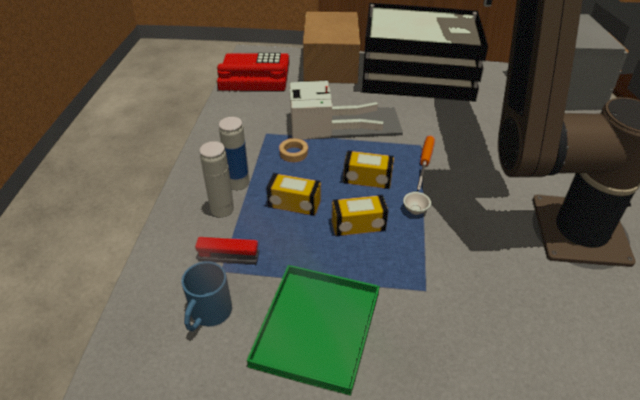

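The top view shows the cassettes at pixels (325,168), (308,225) and (369,227). The tray is at about (205,207), and the printer has its hood at (448,157) with the channel running down to (460,250). The spray cans, mug and stapler are all on the far side. Next I'll refine the printer, tray and cassette poses using both cameras.

```bash
python3 - <<'E'
from h import *
def rect(P):
    c,s,a=cv2.minAreaRect(P[:,:2].astype(np.float32)*1000); 
    if s[0]<s[1]: s=s[::-1]; a+=90
    return np.round(c,1),np.round(s,1),round((a+90)%180-90,1)
for n in('top','side'):
    d=np.load(f'{n}0.npz')['d']
    P=cloud(n,d,robot.cut_out('printer',n)[0]['mask'])
    for lo,hi,k in((.092,.12,'hood'),(.006,.018,'plate'),(.027,.042,'walls')):
        Q=P[(P[:,2]>lo)&(P[:,2]<hi)]; print(n,k,len(Q),rect(Q),Q[:,2].mean().round(4))
        if k=='walls': np.save(f'walls_{n}.npy',Q)
    full=cloud(n,d,np.ones_like(d,bool))
    for x,y in((.477,-.108),(.4875,.043),(.633,-.006)):
        Q=full[(np.hypot(full[:,0]-x,full[:,1]-y)<.068)&(full[:,2]>.052)&(full[:,2]<.075)]; print(n,'cas',rect(Q),np.median(Q[:,2]).round(4))
    T=full[(np.hypot(full[:,0]-.545,full[:,1]-.306)<.16)&(full[:,2]>.016)&(full[:,2]<.034)]; print(n,'rim',len(T),rect(T))
    o=robot.landmark_of('channel_mouth',n)+robot.landmark_of('channel_home',n)
    for q in o: print(n,round(q['p'],2),ray(n,q['position'][::-1],.012)[0].round(4))
# wall edges in a guessed printer frame
im=np.load('top0.npz')['im'][115:265,395:505]; cv2.imwrite('pics/prn.png',cv2.resize(im,None,fx=4,fy=4,interpolation=cv2.INTER_CUBIC))
E
```

```text
top hood 2006 (array([ 636.6, -306.1]), array([121.8, 100.8]), -78.8) 0.1007
top plate 2868 (array([ 540.4, -325.5]), array([274.7, 122.1]), 11.6) 0.0129
top walls 576 (array([ 567.1, -318.2]), array([228.6, 116.6]), 12.2) 0.0342
top cas (array([ 476.8, -107.9]), array([110.8,  50. ]), -4.1) 0.061
top cas (array([487.8,  42.9]), array([109.8,  50. ]), 15.3) 0.0607
top cas (array([633.6,  -4.9]), array([110.6,  50.1]), -7.9) 0.0605
top rim 664 (array([579.3, 300.4]), array([250.3, 218.4]), -9.6)
top 0.76 [ 0.4641 -0.3447  0.012 ]
top 0.15 [ 0.655  -0.1813  0.012 ]
top 0.61 [ 0.5809 -0.3124  0.012 ]
side hood 1083 (array([ 638.9, -305. ]), array([126.1,  98.3]), -78.7) 0.0988
side plate 1480 (array([ 563.5, -401.4]), array([285.2, 284.9]), 11.0) 0.0112
side walls 561 (array([ 571.9, -309.1]), array([240.2, 101.8]), 16.3) 0.0325
side cas (array([ 479.9, -107.7]), array([110.4,  55.5]), -3.5) 0.0594
side cas (array([490.7,  43.4]), array([110.3,  56.2]), 15.8) 0.0594
side cas (array([636.1,  -4.5]), array([110. ,  54.2]), -7.1) 0.0595
side rim 1523 (array([547.1, 307.1]), array([219.2, 181.2]), 80.2)
side 0.63 [ 0.4679 -0.3401  0.012 ]
side 0.43 [ 0.5375 -0.2984  0.012 ]
side 0.94 [ 0.5836 -0.3228  0.012 ]
```

View pics/prn.png

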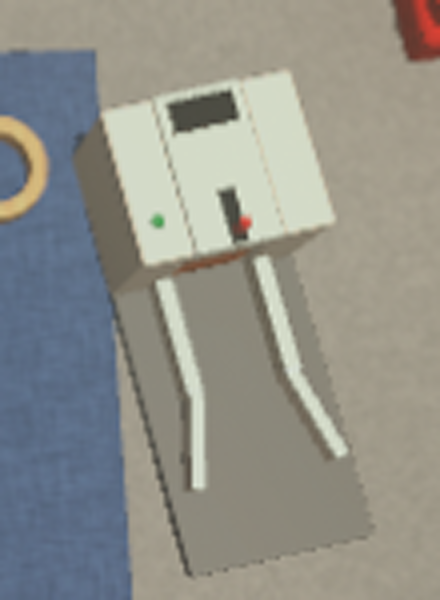

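The crop shows the hood at the top, with the flared white walls opening towards the bottom and their straight part near crop pixels (165,290) to (265,265). Both cameras agree to about 3 mm:

| Thing | x (m) | y (m) | Angle |
|---|---|---|---|
| Printer | .540 | -.325 | 11.3° |
| Tray | .546 | .3065 | -9.8° |
| Cassette A | .478 | -.108 | -3.8° |
| Cassette B | .489 | .043 | 15.5° |
| Cassette C | .6345 | -.005 | -7.5° |

Next I'll write a planner that works in tool axes.

```bash
cat > plan.py <<'E'
import sys
from h import *
# plan.py x y z length_axis_deg : turn first (about tool z), then shift in the turned tool frame (cm)
x,y,z,L=map(float,sys.argv[1:5]); s=robot.state(); M=R.from_quat(s['orientation']).as_matrix(); p=np.array(s['eef_pos'])
yaw=np.degrees(np.arctan2(M[1,0],M[0,0])); t=(L+90-yaw+90)%180-90
if len(sys.argv)>5: t+=180*float(sys.argv[5])
M2=R.from_euler('z',t,degrees=True).as_matrix()@M
w=np.array([x,y,z])-p
print('t',round(s['time'],2),'p',p.round(4),'yaw',yaw.round(1),'q6',np.round(s['joint_pos'][5],2),'F',np.round(s['contact_force'],2),'gap',round(s['finger_gap'],4))
print('az',round(-t,2),'shift after turn cm',(M2.T@w*100).round(2),'before',(M.T@w*100).round(2),'tilt',(M[:,2]).round(3))
E
python3 plan.py .478 -.108 .13 -3.8
```

```text
t 0.8 p [ 0.2013 -0.6443  0.2314] yaw -72.6 q6 -0.15 F [-0.2  -0.46  0.15] gap 0.0851
az 21.15 shift after turn cm [-55.34 -24.05  10.14] before [-42.94 -42.4   10.14] tilt [ 0. -0. -1.]
```

```bash
python3 -m handwheel '[0,0,0,0,0,7.05, 0,0,0,0,0,7.05, 0,0,0,0,0,7.05, -3.46,-1.5,0.5,0,0,0, -3.46,-1.5,0.5,0,0,0, -3.46,-1.5,0.5,0,0,0, -3.46,-1.5,0.5,0,0,0, -3.46,-1.5,0.5,0,0,0, -3.46,-1.5,0.5,0,0,0, -3.46,-1.5,0.5,0,0,0, -3.46,-1.5,0.5,0,0,0, -3.46,-1.5,0.5,0,0,0]' 1
python3 -m handwheel '[-3.46,-1.5,0.5,0,0,0, -3.46,-1.5,0.8,0,0,0, -3.46,-1.5,0.8,0,0,0, -3.46,-1.5,0.8,0,0,0, -3.46,-1.5,0.8,0,0,0, -3.46,-1.5,0.8,0,0,0, -3.46,-1.5,0.8,0,0,0,0,0,0,0,0,0]'
python3 plan.py .478 -.108 .030 -3.8
```

```text
time: 1.8
eef_pos: [0.3572, -0.3409, 0.1864]
orientation: [-0.683, 0.73, -0.0, -0.0]
contact_force: [1.1, -0.2, 0.3]
finger_gap: 0.0853
time: 2.47
eef_pos: [0.4782, -0.1024, 0.1319]
orientation: [-0.685, 0.728, 0.002, 0.001]
contact_force: [-0.2, -0.2, -1.0]
finger_gap: 0.0854
t 2.47 p [ 0.4782 -0.1024  0.1319] yaw -93.5 q6 1.21 F [-0.2  -0.2  -1.02] gap 0.0854
az 0.34 shift after turn cm [ 0.59 -0.03 10.19] before [ 0.59 -0.03 10.19] tilt [-0.001  0.003 -1.   ]
```

```bash
python3 -m handwheel '[0,0,2.5,0,0,0, 0,0,2.5,0,0,0,0,0,0,0,0,0,0,0,0,0,0,0]'
python3 plan.py .478 -.108 .030 -3.8
```

```text
time: 2.8
eef_pos: [0.4764, -0.1075, 0.0824]
orientation: [-0.683, 0.73, 0.002, -0.001]
contact_force: [0.3, -0.8, -0.0]
finger_gap: 0.0855
t 2.8 p [ 0.4764 -0.1075  0.0824] yaw -93.8 q6 1.21 F [ 0.28 -0.78 -0.  ] gap 0.0855
az -0.01 shift after turn cm [ 0.04 -0.18  5.24] before [ 0.04 -0.18  5.24] tilt [-0.003  0.001 -1.   ]
```

Settled. I'll descend, grip and lift, then read the force.

```bash
python3 -m handwheel '[0,-0.1,2.6,0,0,0, 0,0,2.6,0,0,0,0,0,0,0,0,0]'
python3 -m handwheel '[0,0,0,0,0,0,0,0,0,0,0,0,0,0,0,0,0,0,0,0,0,0,0,0,0,0,0,0,0,0,0,0,0,0,0,0]' -1
python3 -m handwheel '[0,0,-1.5,0,0,0,0,0,-1.5,0,0,0,0,0,0,0,0,0,0,0,0,0,0,0,0,0,0,0,0,0,0,0,0,0,0,0]'
python3 -m handwheel '[0,0,0,0,0,0]'
python3 plan.py .546 .3065 .12 -9.8
```

```text
time: 3.05
eef_pos: [0.4763, -0.1074, 0.029]
orientation: [-0.683, 0.73, 0.003, -0.001]
contact_force: [-1.3, 0.6, -0.3]
finger_gap: 0.0849
time: 3.55
eef_pos: [0.4804, -0.1094, 0.0342]
orientation: [-0.683, 0.73, -0.003, 0.0]
contact_force: [-1.6, -3.3, 6.1]
finger_gap: 0.049
time: 4.05
eef_pos: [0.4772, -0.1072, 0.0599]
orientation: [-0.683, 0.73, 0.001, -0.001]
contact_force: [-0.7, -0.1, -5.8]
finger_gap: 0.0485
time: 4.13
eef_pos: [0.4775, -0.1074, 0.06]
orientation: [-0.683, 0.73, 0.001, -0.0]
contact_force: [0.4, -0.4, -5.2]
finger_gap: 0.049
t 4.13 p [ 0.4775 -0.1074  0.06  ] yaw -93.8 q6 1.21 F [ 0.38 -0.43 -5.21] gap 0.049
az 6.0 shift after turn cm [-41.96   0.3   -5.95] before [-41.76  -4.08  -5.97] tilt [-0.002  0.001 -1.   ]
```

About 5.2–5.8 N against roughly 2.3 N for an empty one, so A is the full cassette. I'll take it to the channel mouth, stopping a bit short of it in the flare.

```bash
python3 plan.py .4517 -.3426 .11 11.3
```

```text
t 4.13 p [ 0.4775 -0.1074  0.06  ] yaw -93.8 q6 1.21 F [ 0.38 -0.43 -5.21] gap 0.049
az -15.1 shift after turn cm [22.56  7.15 -5.  ] before [23.64  1.02 -5.02] tilt [-0.002  0.001 -1.   ]
```

```bash
python3 -m handwheel '[0,0,-1.7,0,0,-5.03, 0,0,-1.7,0,0,-5.03, 0,0,-1.6,0,0,-5.03, 2.8,0.9,0,0,0,0, 2.8,0.9,0,0,0,0, 2.8,0.9,0,0,0,0, 2.8,0.9,0,0,0,0, 2.8,0.9,0,0,0,0, 2.8,0.9,0,0,0,0, 2.8,0.9,0,0,0,0, 2.8,0.9,0,0,0,0]'
python3 -m handwheel '[0,0,0,0,0,0,0,0,0,0,0,0,0,0,0,0,0,0]'
python3 - <<'E'
from h import *
im,d=robot.get_image('side'); cv2.imwrite('pics/s1.png',cv2.resize(im[60:180,260:440],None,fx=4,fy=4,interpolation=cv2.INTER_CUBIC))
im,d=robot.get_image('top'); cv2.imwrite('pics/t1.png',cv2.resize(im[115:265,380:520],None,fx=4,fy=4,interpolation=cv2.INTER_CUBIC))
E
python3 plan.py .4517 -.3426 .045 11.3
```

```text
time: 5.05
eef_pos: [0.4509, -0.3425, 0.1101]
orientation: [0.773, -0.634, -0.001, -0.0]
contact_force: [0.4, 0.9, -6.2]
finger_gap: 0.049
time: 5.3
eef_pos: [0.4511, -0.3409, 0.11]
orientation: [0.773, -0.634, -0.001, -0.0]
contact_force: [0.5, 0.8, -5.7]
finger_gap: 0.0488
t 5.4 p [ 0.4514 -0.3402  0.1104] yaw -78.7 q6 0.55 F [-0.67 -0.53 -6.78] gap 0.0489
az 0.04 shift after turn cm [0.25 0.01 6.53] before [0.25 0.01 6.53] tilt [-0.001  0.002 -1.   ]
```

View pics/t1.png

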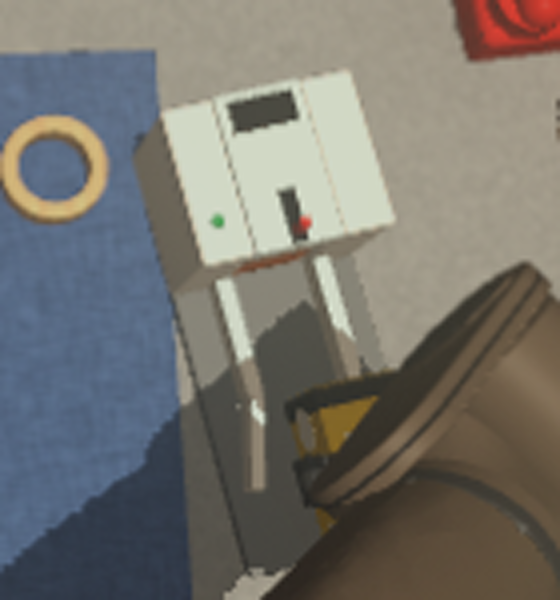

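The crop shows the held cassette's front at about (340,400), over the flare between the two walls. The weight reads 6 N again. Lowering it now.

```bash
python3 -m handwheel '[0.15,0,2.5,0,0,0,0,0,2.0,0,0,0,0,0,1,0,0,0,0,0,0.5,0,0,0,0,0,0,0,0,0,0,0,0,0,0,0]'
python3 -m handwheel '[0,0,0.3,0,0,0,0,0,0,0,0,0]'
python3 -m handwheel '[0,0,0.3,0,0,0,0,0,0,0,0,0]'
python3 plan.py .4517 -.3426 .042 11.3
```

```text
time: 5.9
eef_pos: [0.4525, -0.3431, 0.0519]
orientation: [0.773, -0.634, 0.0, 0.0]
contact_force: [-0.3, -0.7, -4.8]
finger_gap: 0.049
time: 6.07
eef_pos: [0.4526, -0.3436, 0.0493]
orientation: [0.773, -0.634, 0.001, 0.0]
contact_force: [-0.1, -0.2, -6.4]
finger_gap: 0.0487
time: 6.23
eef_pos: [0.4527, -0.3439, 0.0463]
orientation: [0.773, -0.634, 0.001, 0.0]
contact_force: [-0.6, -1.1, -5.3]
finger_gap: 0.0488
t 6.23 p [ 0.4527 -0.3439  0.0463] yaw -78.7 q6 0.55 F [-0.58 -1.1  -5.33] gap 0.0488
az -0.02 shift after turn cm [-0.15  0.08  0.43] before [-0.15  0.08  0.43] tilt [ 0.002 -0.002 -1.   ]
```

```bash
python3 -m handwheel '[-0.1,0,0.3,0,0,0,0,0,0,0,0,0]'
python3 -m handwheel '[0,0,0.2,0,0,0,0,0,0,0,0,0]'
python3 -m handwheel '[0,0,0.1,0,0,0,0,0,0,0,0,0]'
```

```text
time: 6.4
eef_pos: [0.4527, -0.344, 0.0462]
orientation: [0.773, -0.634, 0.001, 0.001]
contact_force: [-5.8, 1.1, 9.3]
finger_gap: 0.0485
time: 6.57
eef_pos: [0.4527, -0.3441, 0.0462]
orientation: [0.773, -0.634, 0.0, 0.001]
contact_force: [-9.4, 4.4, 18.9]
finger_gap: 0.0488
time: 6.73
eef_pos: [0.4527, -0.3441, 0.0462]
orientation: [0.773, -0.634, 0.0, 0.001]
contact_force: [-11.4, 5.3, 25.1]
finger_gap: 0.0489
```

Contact came at TCP z = 46 mm. The tips sit about 34 mm above the cassette's base, so it's on the 12 mm floor. I'll take the pressure off, release, rise and look.

```bash
python3 -m handwheel '[0.1,0,-0.5,0,0,0,0,0,0,0,0,0]'
python3 -m handwheel '[0,0,0,0,0,0,0,0,0,0,0,0,0,0,0,0,0,0,0,0,0,0,0,0]' 1
python3 -m handwheel '[0,0,-3,0,0,0,0,0,-4,0,0,0,0,-4,0,0,0,0,0,-4,0,0,0,0,0,0,0,0,0,0]' 
python3 plan.py .4517 -.3426 .042 11.3
python3 - <<'E'
from h import *
im,d=robot.get_image('side'); cv2.imwrite('pics/s2.png',cv2.resize(im[60:180,260:440],None,fx=4,fy=4,interpolation=cv2.INTER_CUBIC))
full=cloud('side',d,np.ones_like(d,bool)); Q=full[(np.hypot(full[:,0]-.455,full[:,1]+.343)<.075)&(full[:,2]>.064)&(full[:,2]<.082)]
print(len(Q),cv2.minAreaRect(Q[:,:2].astype(np.float32)*1000),np.median(Q[:,2]))
E
```

```text
time: 6.9
eef_pos: [0.4529, -0.3444, 0.0462]
orientation: [0.773, -0.634, 0.002, 0.0]
contact_force: [-3.5, -4.4, 15.6]
finger_gap: 0.0489
time: 7.23
eef_pos: [0.4522, -0.3432, 0.0443]
orientation: [0.773, -0.634, 0.0, 0.0]
contact_force: [-0.4, -0.9, -0.5]
finger_gap: 0.0857
time: 7.65
eef_pos: [0.5359, -0.327, 0.1163]
orientation: [0.774, -0.633, 0.003, -0.001]
contact_force: [-0.6, 0.1, -0.5]
finger_gap: 0.0852
t 7.65 p [ 0.5359 -0.327   0.1163] yaw -78.6 q6 0.66 F [-0.64  0.09 -0.54] gap 0.0852
az 0.14 shift after turn cm [-0.15  8.61  7.39] before [-0.17  8.61  7.39] tilt [ 0.006 -0.003 -1.   ]
532 ((452.5902404785156, -343.1505432128906), (111.4618911743164, 56.90126037597656), 12.199386596679688) 0.07073246747263735
```

View pics/s2.png

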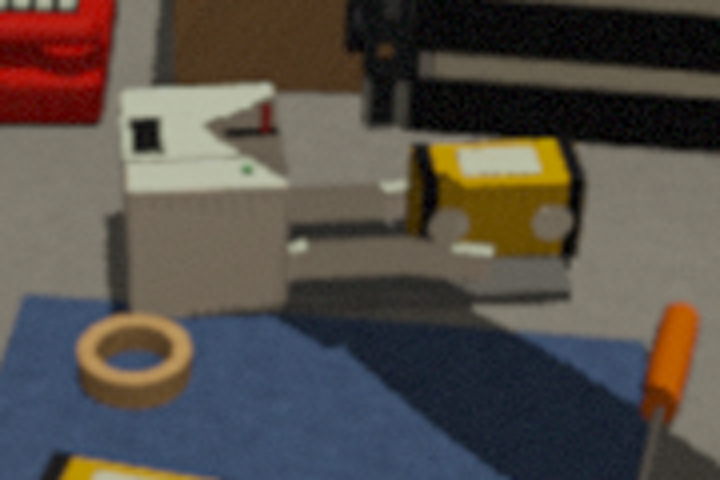

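The side crop shows the cassette seated level between the flare walls; its measured top is at 71 mm, about 1° off the channel. Next I go behind it with the fingers shut.

```bash
python3 -c "
from h import *
print(ray('top',[[437,287],[398,282],[333,273]],.015).round(3))"
python3 -m handwheel '[0,3.3,-0.5,0,0,0,0,3.4,-0.5,0,0,0,0,3.4,0,0,0,0,0,3.4,0,0,0,0,0,3.3,0,0,0,0,0,0,0,0,0,0,0,0,0,0,0,0,0,0,0,0,0,0]' -1
python3 plan.py .373 -.358 .024 11.3
```

```text
[[ 0.325 -0.276  0.015]
 [ 0.34  -0.18   0.015]
 [ 0.366 -0.019  0.015]]
time: 8.37
eef_pos: [0.3655, -0.3604, 0.1242]
orientation: [0.773, -0.635, 0.0, -0.0]
contact_force: [-0.4, 0.6, -0.1]
finger_gap: 0.0004
t 8.37 p [ 0.3655 -0.3604  0.1242] yaw -78.8 q6 0.4 F [-0.43  0.61 -0.09] gap 0.0004
az -0.07 shift after turn cm [-0.09 -0.78 10.02] before [-0.09 -0.78 10.02] tilt [ 0.  0. -1.]
```

```bash
python3 -m handwheel '[-0.1,0,3.4,0,0,0,0,0,3.3,0,0,0,0,0,3.3,0,0,0,0,0,0,0,0,0,0,0,0,0,0,0]'
python3 -m handwheel '[0,-1,0,0,0,0,0,-0.6,0,0,0,0,0,-0.5,0,0,0,0,0,-0.5,0,0,0,0,0,0,0,0,0,0]'
python3 -m handwheel '[0,-0.8,0,0,0,0,0,-0.8,0,0,0,0,0,-0.8,0,0,0,0,0,-0.8,0,0,0,0,0,0,0,0,0,0]'
python3 plan.py .491 -.335 .024 11.3
```

```text
time: 8.78
eef_pos: [0.3653, -0.3576, 0.0226]
orientation: [0.774, -0.634, -0.003, -0.001]
contact_force: [-0.1, 0.1, 0.6]
finger_gap: 0.0001
time: 9.2
eef_pos: [0.3926, -0.3553, 0.0264]
orientation: [0.774, -0.634, 0.002, 0.001]
contact_force: [-1.7, -0.9, -0.5]
finger_gap: -0.0002
time: 9.62
eef_pos: [0.4238, -0.3486, 0.0258]
orientation: [0.773, -0.634, 0.001, 0.0]
contact_force: [-0.3, 0.2, 0.2]
finger_gap: 0.0001
t 9.62 p [ 0.4238 -0.3486  0.0258] yaw -78.7 q6 0.5 F [-0.29  0.15  0.18] gap 0.0001
az 0.03 shift after turn cm [-0.01 -6.85  0.19] before [-0.01 -6.85  0.19] tilt [ 0.002 -0.002 -1.   ]
```

```bash
python3 -m handwheel '[0,-0.8,0,0,0,0,0,-0.8,0,0,0,0,0,-0.8,0,0,0,0,0,-0.6,0,0,0,0]'
python3 -m handwheel '[0,-0.5,0,0,0,0,0,-0.4,0,0,0,0,0,-0.4,0,0,0,0]'
python3 -m handwheel '[0,-0.3,0,0,0,0,0,-0.3,0,0,0,0]'
python3 plan.py .491 -.335 .024 11.3
```

```text
time: 9.95
eef_pos: [0.4515, -0.3425, 0.0251]
orientation: [0.773, -0.634, -0.0, 0.001]
contact_force: [-6.1, -0.7, 3.5]
finger_gap: -0.0002
time: 10.2
eef_pos: [0.4639, -0.34, 0.0251]
orientation: [0.773, -0.634, -0.001, 0.001]
contact_force: [-7.2, -1.4, 3.7]
finger_gap: 0.0003
time: 10.37
eef_pos: [0.4697, -0.3388, 0.0251]
orientation: [0.773, -0.634, -0.001, 0.001]
contact_force: [-8.0, -1.5, 3.7]
finger_gap: 0.0
t 10.37 p [ 0.4697 -0.3388  0.0251] yaw -78.7 q6 0.58 F [-8.03 -1.46  3.73] gap 0.0
az 0.03 shift after turn cm [ 0.04 -2.16  0.11] before [ 0.05 -2.16  0.11] tilt [-0.002 -0.    -1.   ]
```

```bash
python3 -m handwheel '[0,-0.3,0,0,0,0,0,-0.3,0,0,0,0,0,-0.3,0,0,0,0]'
python3 -m handwheel '[0,-0.2,0,0,0,0,0,-0.2,0,0,0,0]'
python3 -m handwheel '[0,-0.2,0,0,0,0]'
python3 -m handwheel '[0,-0.15,0,0,0,0]'
python3 plan.py .491 -.335 .024 11.3
```

```text
time: 10.62
eef_pos: [0.4773, -0.3374, 0.0251]
orientation: [0.774, -0.634, -0.002, 0.002]
contact_force: [-11.6, -3.1, 5.5]
finger_gap: -0.0001
time: 10.78
eef_pos: [0.4811, -0.3367, 0.0251]
orientation: [0.774, -0.634, -0.002, 0.002]
contact_force: [-9.3, -2.7, 3.8]
finger_gap: 0.0
time: 10.87
eef_pos: [0.483, -0.3362, 0.025]
orientation: [0.774, -0.634, -0.002, 0.002]
contact_force: [-10.7, -3.0, 5.6]
finger_gap: -0.0
time: 10.95
eef_pos: [0.4846, -0.3359, 0.025]
orientation: [0.774, -0.634, -0.002, 0.002]
contact_force: [-10.9, -2.6, 5.2]
finger_gap: 0.0
t 10.95 p [ 0.4846 -0.3359  0.025 ] yaw -78.7 q6 0.6 F [-10.86  -2.62   5.23] gap 0.0
az 0.05 shift after turn cm [ 0.03 -0.65  0.1 ] before [ 0.03 -0.65  0.1 ] tilt [-0.005 -0.    -1.   ]
```

```bash
for i in 1; do :; done; python3 -m handwheel '[0,-0.15,0,0,0,0]'|grep -E 'pos|force'
python3 -m handwheel '[0,-0.15,0,0,0,0]'|grep -E 'pos|force'
python3 -m handwheel '[0,-0.1,0,0,0,0]'|grep -E 'pos|force'
```

```text
eef_pos: [0.4859, -0.3357, 0.025]
contact_force: [-10.7, -3.2, 5.9]
eef_pos: [0.4874, -0.3354, 0.0251]
contact_force: [-10.5, -2.1, 4.8]
eef_pos: [0.4884, -0.3352, 0.025]
contact_force: [-10.4, -2.0, 4.8]
```

```bash
python3 -m handwheel '[0,-0.1,0,0,0,0]'|grep -E 'pos|force'
```

```text
eef_pos: [0.489, -0.3351, 0.025]
contact_force: [-14.7, -4.8, 7.3]
```

```bash
python3 -m handwheel '[0,-0.1,0,0,0,0]'|grep -E 'pos|force'
```

```text
eef_pos: [0.4889, -0.335, 0.0251]
contact_force: [-20.0, -4.4, 9.0]
```

The motion stopped with the force jumping to 20 N, so the stop is at its hard end. I'll back off and go to cassette B.

```bash
python3 -m handwheel '[0,1,0,0,0,0,0,3,0,0,0,0,0,0,-4,0,0,0,0,0,-4,0,0,0,0,0,-4,0,0,0,0,0,0,0,0,0]'
python3 - <<'E'
from h import *
im,d=robot.get_image('side'); cv2.imwrite('pics/s3.png',cv2.resize(im[60:180,260:440],None,fx=4,fy=4,interpolation=cv2.INTER_CUBIC))
E
python3 plan.py .489 .043 .13 15.5
```

```text
time: 11.87
eef_pos: [0.4577, -0.3459, 0.1549]
orientation: [0.773, -0.634, 0.01, 0.001]
contact_force: [1.0, -1.0, 0.2]
finger_gap: 0.0003
t 11.92 p [ 0.4565 -0.3446  0.1513] yaw -78.7 q6 0.55 F [-0.53 -0.49 -0.25] gap -0.0
az -4.22 shift after turn cm [-36.51 -13.48   1.82] before [-37.4  -10.76   1.79] tilt [ 0.01 -0.01 -1.  ]
```

View pics/s3.png

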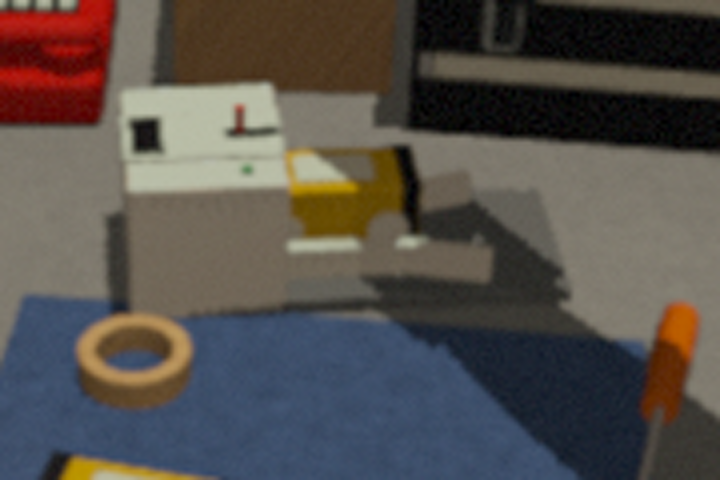

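The pin has shifted about 7 px in the full picture, which may be a little less than 25 mm. I'll measure it properly once the arm is clear, so on towards B.

```bash
python3 -m handwheel '[0,0,0,0,0,-4.2, -3.32,-1.23,0,0,0,0, -3.32,-1.23,0,0,0,0, -3.32,-1.23,0,0,0,0, -3.32,-1.23,0,0,0,0, -3.32,-1.23,0,0,0,0, -3.32,-1.23,0,0,0,0, -3.32,-1.23,0.3,0,0,0, -3.32,-1.23,0.3,0,0,0, -3.32,-1.23,0.3,0,0,0, -3.32,-1.23,0.3,0,0,0, -3.32,-1.23,0.3,0,0,0]' 1
python3 -m handwheel '[0,0,0,0,0,0,0,0,0,0,0,0,0,0,0,0,0,0]'
python3 - <<'E'
from h import *
o=np.array([.54,-.325]); a=np.radians(11.3); u=np.array([np.cos(a),np.sin(a)]); v=np.array([-u[1],u[0]])
for n in('top','side'):
    im,d=robot.get_image(n); cv2.imwrite(f'pics/{n}4.png',im)
    f=cloud(n,d,np.ones_like(d,bool)); q=np.c_[(f[:,:2]-o)@u,(f[:,:2]-o)@v,f[:,2]]*1000
    s=q[(abs(q[:,1])<22)&(q[:,0]<48)&(q[:,0]>-120)&(q[:,2]>62)&(q[:,2]<82)]
    print(n,'cas top',len(s),'x rear',np.percentile(s[:,0],[0,1,3]).round(1),'z',np.median(s[:,2]))
    h=q[(abs(q[:,1])<55)&(q[:,0]<170)&(q[:,0]>20)&(q[:,2]>93)&(q[:,2]<108)]
    print('hood x',np.percentile(h[:,0],[0,1,99,100]).round(1))
    s=q[(abs(q[:,1])<40)&(q[:,0]<30)&(q[:,0]>-60)&(q[:,2]>62)&(q[:,2]<82)]; print('rect',cv2.minAreaRect(s[:,:2].astype(np.float32)))
    if n=='top' or 1:
        for k,i in (('0',np.load(n+'0.npz')['im']),('4',im)):
            i=i.astype(int); m=(i[...,2]>120)&(i[...,1]<70)&(i[...,0]<80)
            r,c=np.nonzero(m); w=proj(n,[[.62,-.31,.1]])[0]; g=np.hypot(c-w[0],r-w[1])<25
            uv=np.c_[c,r][g]; 
            if len(uv): P=ray(n,uv.mean(0),.108)[0]; print('pin',k,len(uv),uv.mean(0).round(1),((P[:2]-o)@u*1000).round(1),((P[:2]-o)@v*1000).round(1))
E
python3 plan.py .489 .043 .03 15.5
```

```text
time: 12.92
eef_pos: [0.4855, 0.0485, 0.1284]
orientation: [0.796, -0.605, -0.0, -0.0]
contact_force: [-0.0, -0.9, -0.3]
finger_gap: 0.0854
time: 13.17
eef_pos: [0.4858, 0.0465, 0.1287]
orientation: [0.796, -0.605, -0.0, 0.0]
contact_force: [0.4, -0.3, -0.3]
finger_gap: 0.0853
top cas top 656 x rear [-40.8 -40.4 -38.9] z 73.08993999184935
hood x [ 48.2  48.8 147.5 149.3]
rect ((-5.4682464599609375, 0.11227035522460938), (70.64256286621094, 52.49955749511719), 0.15750627219676971)
side cas top 171 x rear [-1.1  0.6  2.5] z 70.68830353768331
hood x [ 51.9  53.1 149.4 150.1]
rect ((15.426161766052246, 2.0248794555664062), (58.158203125, 28.475296020507812), 83.6476058959961)
pin 0 1 [326.  87.] 59.5 -12.9
t 13.27 p [0.4861 0.0454 0.1291] yaw -74.6 q6 1.19 F [0.57 0.47 0.71] gap 0.0851
az -0.09 shift after turn cm [ 0.31 -0.21  9.91] before [ 0.31 -0.21  9.91] tilt [-0.  0. -1.]
```

In the printer's frame, the cassette's rear is 88.9 mm short of the hood edge (89 expected). It is 0.1 mm off the centre line with no yaw, so it's home. Now to grip B.

```bash
python3 -m handwheel '[0.25,-0.2,3.3,0,0,0,0,0,3.3,0,0,0,0,0,3.2,0,0,0,0,0,0,0,0,0]'
python3 -m handwheel '[0,0,0,0,0,0,0,0,0,0,0,0,0,0,0,0,0,0,0,0,0,0,0,0,0,0,0,0,0,0,0,0,0,0,0,0]' -1
python3 -m handwheel '[0,0,-1.5,0,0,0,0,0,-1.5,0,0,0,0,0,0,0,0,0,0,0,0,0,0,0,0,0,0,0,0,0]'
python3 -m handwheel '[0,0,0,0,0,0]'
python3 -c "
import numpy as np
a=np.radians(-9.8);R=np.array([[np.cos(a),-np.sin(a)],[np.sin(a),np.cos(a)]])
for y in(-.05,.05):print(np.array([.546,.3065])+R@[0,y])"
python3 plan.py .5545 .3558 .11 -9.8
```

```text
time: 13.6
eef_pos: [0.4834, 0.0435, 0.0252]
orientation: [0.795, -0.606, -0.006, 0.003]
contact_force: [-2.0, -0.5, -0.8]
finger_gap: 0.0853
time: 14.1
eef_pos: [0.4914, 0.0437, 0.0344]
orientation: [0.796, -0.605, 0.003, -0.001]
contact_force: [-0.7, -1.5, 5.8]
finger_gap: 0.0489
time: 14.52
eef_pos: [0.4882, 0.0445, 0.0609]
orientation: [0.796, -0.605, -0.0, 0.0]
contact_force: [0.1, -0.8, -1.9]
finger_gap: 0.0488
time: 14.6
eef_pos: [0.4878, 0.0445, 0.0603]
orientation: [0.796, -0.605, -0.001, 0.0]
contact_force: [-0.2, 0.3, -3.0]
finger_gap: 0.0487
[0.53748953 0.25722961]
[0.55451047 0.35577039]
t 14.6 p [0.4878 0.0445 0.0603] yaw -74.5 q6 1.18 F [-0.19  0.27 -3.02] gap 0.0487
az 25.29 shift after turn cm [-31.81  -1.27  -4.95] before [-28.22 -14.74  -4.98] tilt [-0.002  0.    -1.   ]
```

About 2–3 N, so B is light. It goes to the far tray slot.

```bash
python3 -m handwheel '[0,0,-1.25,0,0,6.3, 0,0,-1.25,0,0,6.3, 0,0,-1.25,0,0,6.3, 0,0,-1.25,0,0,6.3, -3.9,-0.16,0,0,0,0, -3.9,-0.16,0,0,0,0, -3.9,-0.16,0,0,0,0, -3.9,-0.16,0,0,0,0, -3.9,-0.16,0,0,0,0, -3.9,-0.16,0,0,0,0, -3.9,-0.16,0,0,0,0, -3.9,-0.16,0,0,0,0]'
python3 -m handwheel '[-0.6,0,0,0,0,0,0,0,0,0,0,0,0,0,0,0,0,0]'
python3 plan.py .5545 .3558 .040 -9.8
```

```text
time: 15.6
eef_pos: [0.5532, 0.3514, 0.1095]
orientation: [-0.645, 0.764, 0.0, -0.001]
contact_force: [0.6, -1.0, -2.1]
finger_gap: 0.0487
time: 15.85
eef_pos: [0.554, 0.3553, 0.1096]
orientation: [-0.645, 0.764, 0.0, -0.002]
contact_force: [0.2, -0.4, -2.7]
finger_gap: 0.0491
t 15.85 p [0.554  0.3553 0.1096] yaw -99.6 q6 2.16 F [ 0.17 -0.36 -2.67] gap 0.0491
az 0.15 shift after turn cm [-0.08 -0.06  6.96] before [-0.08 -0.06  6.96] tilt [-0.003 -0.002 -1.   ]
```

```bash
python3 -m handwheel '[0,0,3,0,0,0,0,0,2.2,0,0,0,0,0,1.2,0,0,0,0,0,0.5,0,0,0,0,0,0,0,0,0]'
python3 -m handwheel '[0,0,0.2,0,0,0,0,0,0,0,0,0]'
python3 -m handwheel '[0,0,0,0,0,0,0,0,0,0,0,0,0,0,0,0,0,0,0,0,0,0,0,0]' 1
python3 -m handwheel '[0,0,-3,0,0,0,0,0,-4,0,0,0,0,0,-3,0,0,0,0,0,0,0,0,0]'
python3 plan.py .6345 -.005 .14 -7.5
```

```text
time: 16.27
eef_pos: [0.554, 0.354, 0.0408]
orientation: [-0.644, 0.765, 0.0, -0.002]
contact_force: [-0.9, -0.9, -1.7]
finger_gap: 0.0488
time: 16.43
eef_pos: [0.5561, 0.3557, 0.0417]
orientation: [-0.645, 0.765, -0.0, 0.001]
contact_force: [0.2, -0.4, -1.6]
finger_gap: 0.0491
time: 16.77
eef_pos: [0.5557, 0.356, 0.0415]
orientation: [-0.645, 0.764, -0.0, 0.001]
contact_force: [0.2, 0.8, -1.1]
finger_gap: 0.0853
time: 17.1
eef_pos: [0.5595, 0.3579, 0.15]
orientation: [-0.645, 0.764, -0.002, 0.008]
contact_force: [1.9, 0.2, 1.3]
finger_gap: 0.0852
t 17.1 p [0.5595 0.3579 0.15  ] yaw -99.7 q6 2.16 F [1.91 0.23 1.27] gap 0.0852
az -2.19 shift after turn cm [ 35.01 -12.16   0.85] before [ 34.52 -13.49   0.87] tilt [ 0.014  0.006 -1.   ]
```

```bash
python3 -m handwheel '[0,0,0,0,0,-2.2, 3.5,-1.2,0,0,0,0, 3.5,-1.2,0,0,0,0, 3.5,-1.2,0,0,0,0, 3.5,-1.2,0,0,0,0, 3.5,-1.2,0,0,0,0, 3.5,-1.2,0,0,0,0, 3.5,-1.2,0,0,0,0, 3.5,-1.2,0,0,0,0, 3.5,-1.2,0,0,0,0, 3.5,-1.2,0,0,0,0, 0,0,0,0,0,0]'
python3 -m handwheel '[0,0,0,0,0,0,0,0,0,0,0,0]'
python3 plan.py .6345 -.005 .03 -7.5
```

```text
time: 18.1
eef_pos: [0.6297, -0.0132, 0.141]
orientation: [-0.657, 0.754, -0.002, 0.0]
contact_force: [0.2, 0.6, 0.3]
finger_gap: 0.0855
time: 18.27
eef_pos: [0.6281, -0.0069, 0.1403]
orientation: [-0.659, 0.752, 0.0, 0.0]
contact_force: [-0.0, 0.4, -0.5]
finger_gap: 0.0855
t 18.27 p [ 0.6281 -0.0069  0.1403] yaw -97.5 q6 1.53 F [-0.01  0.44 -0.47] gap 0.0855
az -0.05 shift after turn cm [-0.26 -0.61 11.03] before [-0.27 -0.61 11.03] tilt [-0.  0. -1.]
```

```bash
python3 -m handwheel '[-0.2,-0.6,3.5,0,0,0,0,0,3.5,0,0,0,0,0,3.7,0,0,0,0,0,0,0,0,0,0,0,0,0,0,0]'
python3 -m handwheel '[0,0,0,0,0,0,0,0,0,0,0,0,0,0,0,0,0,0,0,0,0,0,0,0,0,0,0,0,0,0,0,0,0,0,0,0]' -1
python3 -m handwheel '[0,0,-1.5,0,0,0,0,0,-1.5,0,0,0,0,0,0,0,0,0,0,0,0,0,0,0,0,0,0,0,0,0]'
python3 plan.py .5375 .2572 .11 -9.8
```

```text
time: 18.68
eef_pos: [0.632, -0.0039, 0.0308]
orientation: [-0.66, 0.751, 0.003, -0.002]
contact_force: [-0.2, 0.7, 0.1]
finger_gap: 0.0851
time: 19.18
eef_pos: [0.6369, -0.0062, 0.037]
orientation: [-0.659, 0.752, -0.002, 0.002]
contact_force: [0.1, 0.3, 6.6]
finger_gap: 0.0489
time: 19.6
eef_pos: [0.6338, -0.0058, 0.0629]
orientation: [-0.659, 0.752, 0.0, -0.0]
contact_force: [1.0, 0.4, -2.3]
finger_gap: 0.0487
t 19.6 p [ 0.6338 -0.0058  0.0629] yaw -97.5 q6 1.53 F [ 0.96  0.35 -2.33] gap 0.0487
az 2.28 shift after turn cm [-24.27  13.97  -4.69] before [-24.81  13.    -4.69] tilt [-0.001  0.    -1.   ]
```

```bash
python3 -m handwheel '[0,0,-2.4,0,0,2.3, 0,0,-2.3,0,0,0, -3.03,1.75,0,0,0,0, -3.03,1.75,0,0,0,0, -3.03,1.75,0,0,0,0, -3.03,1.75,0,0,0,0, -3.03,1.75,0,0,0,0, -3.03,1.75,0,0,0,0, -3.03,1.75,0,0,0,0, -3.03,1.75,0,0,0,0, 0,0,0,0,0,0, 0,0,0,0,0,0]'
python3 plan.py .5375 .2572 .042 -9.8
```

```text
time: 20.6
eef_pos: [0.536, 0.2582, 0.1089]
orientation: [-0.645, 0.764, 0.0, -0.001]
contact_force: [-0.3, -0.8, -1.5]
finger_gap: 0.0487
t 20.6 p [0.536  0.2582 0.1089] yaw -99.6 q6 2.02 F [-0.26 -0.79 -1.52] gap 0.0487
az 0.2 shift after turn cm [ 0.07 -0.18  6.69] before [ 0.07 -0.18  6.69] tilt [-0.003 -0.001 -1.   ]
```

```bash
python3 -m handwheel '[0,0,3,0,0,0,0,0,2,0,0,0,0,0,1,0,0,0,0,0,0.3,0,0,0,0,0,0.3,0,0,0,0,0,0,0,0,0]'
python3 -m handwheel '[0,0,0,0,0,0,0,0,0,0,0,0,0,0,0,0,0,0,0,0,0,0,0,0]' 1
python3 -m handwheel '[0,0,-3,0,0,0,0,0,-4,0,0,0,0,0,-4,0,0,0,3,3,-2,0,0,0,4,0,0,0,0,0,4,0,0,0,0,0,4,0,0,0,0,0,4,0,0,0,0,0,0,0,0,0,0,0]'
python3 - <<'E'
from h import *
T=np.array([.546,.3065]); a=np.radians(-9.8); u=np.array([np.cos(a),np.sin(a)]); v=np.array([-u[1],u[0]])
for n in('top','side'):
    im,d=robot.get_image(n); cv2.imwrite(f'pics/{n}9.png',im)
    f=cloud(n,d,np.ones_like(d,bool)); q=np.c_[(f[:,:2]-T)@u,(f[:,:2]-T)@v,f[:,2]]*1000
    for y in(-50,50):
        s=q[(abs(q[:,1]-y)<45)&(abs(q[:,0])<90)&(q[:,2]>55)&(q[:,2]<78)]
        print(n,y,len(s),cv2.minAreaRect(s[:,:2].astype(np.float32)),'z',np.percentile(s[:,2],[10,50,90]).round(1))
s=robot.state(); print(s['time'],s['eef_pos'])
E
```

```text
time: 21.1
eef_pos: [0.5384, 0.2564, 0.0445]
orientation: [-0.644, 0.765, -0.0, 0.0]
contact_force: [0.8, 0.1, -2.1]
finger_gap: 0.0486
time: 21.43
eef_pos: [0.5387, 0.2572, 0.0457]
orientation: [-0.644, 0.765, -0.001, 0.001]
contact_force: [0.3, -0.4, -0.8]
finger_gap: 0.0856
time: 22.18
eef_pos: [0.4791, 0.0725, 0.1728]
orientation: [-0.642, 0.767, -0.001, -0.0]
contact_force: [0.5, 0.0, 0.1]
finger_gap: 0.0857
top -50 912 ((-1.1778221130371094, -51.48819351196289), (52.25571823120117, 110.64506530761719), 89.32865142822266) z [61.3 64.2 66.8]
top 50 907 ((-2.1383323669433594, 49.08782196044922), (51.084293365478516, 110.0838394165039), 89.89031219482422) z [61.2 64.4 66.8]
side -50 1570 ((1.0922889709472656, -48.959373474121094), (54.07613754272461, 110.57545471191406), 89.37041473388672) z [60.6 63.3 65.1]
side 50 1920 ((-0.16800689697265625, 51.70690155029297), (53.1761589050293, 110.01371765136719), 89.79074096679688) z [61.2 63.5 65.4]
22.2833 [0.47990979 0.07633307 0.17286802]
```

View pics/top9.png

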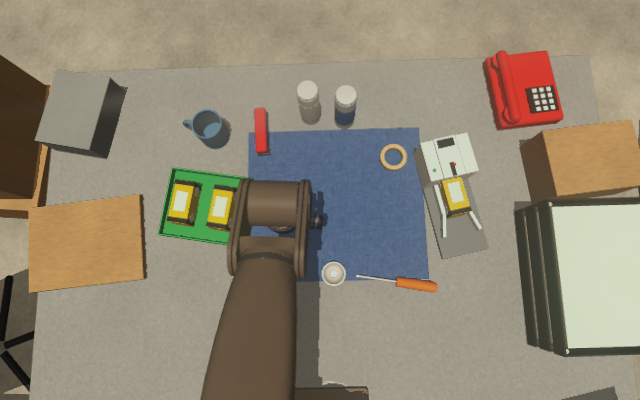

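View pics/side9.png

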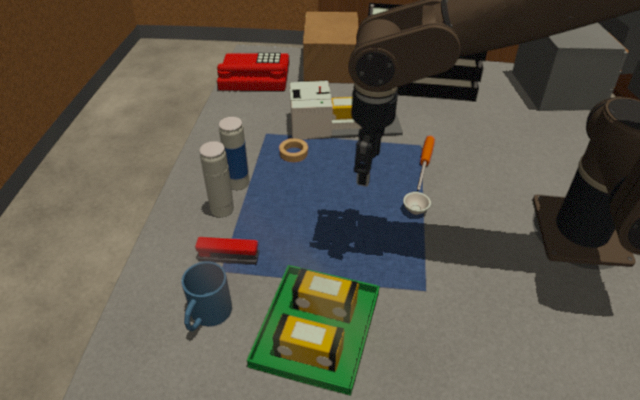

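Both cassettes in the tray are flat at (182,202) and (221,208), with tops at about 64 mm, and the bystanders look unmoved. One last check of the stop's pin before handing in.

```bash
python3 - <<'E'
from h import *
o=np.array([.54,-.325]); a=np.radians(11.3); u=np.array([np.cos(a),np.sin(a)])
for n,c in(('top',(455,168)),('side',(320,88))):
    A=np.load(n+'0.npz')['im']; B=cv2.imread(f'pics/{n}9.png')
    for k,i in(('before',A),('after',B)):
        i=i.astype(float); x,y=c; w=i[y-15:y+15,x-15:x+15]; s=np.clip(w[...,2]-np.maximum(w[...,1],w[...,0])-35,0,None)
        lim=24 if n=='top' else 30
        s[lim:]=0
        r,q=np.mgrid[0:30,0:30]; p=np.array([(s*q).sum(),(s*r).sum()])/s.sum()+[x-15,y-15]
        P=ray(n,p,.11)[0]; print(n,k,p.round(1),s.sum().round(),'x mm',((P[:2]-o)@u*1000).round(1))
m=np.hstack([cv2.resize(i[145:195,425:485],None,fx=6,fy=6,interpolation=cv2.INTER_CUBIC) for i in(np.load('top0.npz')['im'],cv2.imread('pics/top9.png'))]); cv2.imwrite('pics/pin.png',m)
E
```

```text
top before [455.8 170.2] 497.0 x mm 58.8
top after [454.  163.7] 470.0 x mm 75.1
side before [326.1  87.6] 129.0 x mm 59.7
side after [319.4  87.9] 115.0 x mm 76.7
```

View pics/pin.png

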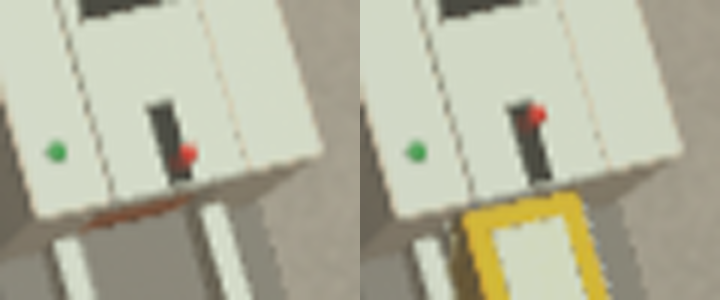

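The pin now reads 75.1 mm (top) and 76.7 mm (side) against 76 when fully in. It started at about 59, not 51. The cassette's rear position and the force jump say the same, so I'm handing in.

```bash
python3 -c "
from rig import robot
print(robot.hand_in()); print(robot.state()['time'])"
```

```text
the job is handed in; nothing more can be done
None
the job is handed in; nothing more can be done
```

I found the full cassette, slid it fully home in the printer, laid the two light ones in the green tray, and handed the job in at about 22 s of robot time. No verdict is reported back.

- **Weighing:** the cassette that started nearest the printer read 5 to 6.5 N when lifted, so it is the full one. The other two read about 2 to 3 N.
- **Printer:** I pushed the full cassette in with shut fingers at roughly 7 to 11 N. It stopped dead as the force rose to about 20 N, the highest reading of the push. Its rear measured 88.9 mm short of the hood edge (89 mm expected), 0.1 mm off the centre line.
- **Sliding stop:** its pin reads 75.1 mm in the top camera and 76.7 mm in the side camera, against 76 mm fully in.
- **Tray:** both light cassettes lie flat, within about 2 mm of their slots and less than 1° off. Their tops are at about 64 mm, as they should be on the tray floor. The bystanders look unmoved in the last pictures, and the arm was clear of everything.

**Disagreements:**
- The pin moved only about 17 mm, because it read about 59 mm at the start instead of the 51 mm given for fully out. I took this to mean the stop began partly in.
- The two cameras differ by 2 to 3 mm in absolute position.

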